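# Set the screwdriver clutch and load the nut-driver bit

### The arm

A 6-joint arm with a two-finger parallel gripper is mounted at the origin on the work surface. World frame = base frame: x ahead of the robot, y to its left, z up, the work surface at z = 0. Lengths are in m, angles in rad, forces in N, time in s.
With the tool pointing down it reaches from about 0.275 to 0.725 m from the base axis. Payload 15.9 kg.
Tool frame: the origin (TCP) lies between the finger pads; the fingertips stand 22 mm ahead of it and the grasp point (between the pads) lies 3 mm ahead of it; z points along the fingers, y is the line along which they close (so a half turn about z gives the same grasp; the last joint's range is limited). The gripper opens to 85 mm and grips with 20 to 120 N. Pads are 22 mm wide; open, the fingers measure 114 mm over their backs; the gripper's body (76 mm by 85 mm) begins 54 mm behind the grasp point. The pads swing forward as they close: fully open they stand 13 mm farther back than shut.
Start: joints at [1.333, 0.213, -0.034, 1.323, 0, 1.571], TCP at [0.118, 0.486, 0.253] pointing down, gripper open.
Joint ranges: [-2.98, 2.98], [-0.74, 1.72], [-1.14, 1.35], [-2.1, 2.04], [-1.57, 1.44], [-3.14, 3.14]. Speed limits (rad/s): [1.89, 1.89, 2.39, 2.57, 3.14, 3.14].

### API

Orientations are given as a rotation vector (axis times angle).
In Python, from rig import * gives the robot as it stands.
- The arm moves only by the shell command python3 -m handwheel 'ROWS'. ROWS is JSON, a list that holds one entry, the list of rows, each a list of 5 numbers: the gripper's target within -1 to 1 (fully open at 1, half-way at 0, shut at -1), then the shift along the tool's x, y, z in mm, then the turn about the tool's z in rad. A call has exactly 10 rows; each row shifts and turns the commanded pose from where the row before left it, along the tool's axes as they then stand; what a row does not reach is not made up. A row lasts 1/12 s, in which the tool goes at most 41.7 mm and 7.16 degrees, less where a joint would pass 70% of its speed; a pose out of reach is approached as far as the arm can. A call with a gripper value outside its range is refused whole. The fingers move at their own pace and stop on an object; the grip force is fixed at half the most. Time passes only in rows, so rows that do not move let the fingers close, or fill a call up. It gives the time, the measured TCP pose, the force, the opening and the grip force at its end, in the units of the state.
- get_state(): the state, without advancing time (a new reading comes with each control period).
- snapshot(name): name is "scene" or "top" or "wrist"; returns the picture (400x640x3 uint8, red, green, blue); there is no depth.
- get_calibration(name): a dict with "fx", "fy", "cx", "cy" (pixels), "dist_coeffs" ([k1, k2, p1, p2, k3] as OpenCV has them; the pictures are not rectified), "rvec" (rotation vector, rad) and "tvec" (3), from world to camera coordinates, as OpenCV has them; the wrist camera has in their place "hand_eye" (4x4, takes a point from camera to tool coordinates, whose origin is the TCP and whose axes are the flange's). Camera axes: x right, y down, z forward; pixel columns grow to the right and rows downward; lengths in m; the calibration is good to about 2 mm. A picture is of the moment at which its call begins: read the wrist's pose just before it. get_calibration takes no time and is no camera call.
- sign_off(): hands the job in; it is judged then, once.
The state is a dict: "time_s": time; "joint_positions": joint angles; "dq": joint speeds; "tau": joint torques, N m; "tool_pos": TCP position; "tool_rot": TCP orientation; "contact_force": force on the tool from outside, world axes, zero at the start; "torque": the same for the moment, N m; "width": opening from 0.0 (shut) to 1.0 (fully open); "grasp_force": force on a finger pad.
Only numpy, scipy, OpenCV 4.12 (cv2) and the standard library are available. Lean on these libraries where they do the work, as an engineer would, in place of code of your own. Each camera call takes 0.05 s, during which the arm holds its last target. There are 200 camera calls.

### The job

Get the electric screwdriver in the leaning cradle ready for the propeller nuts: first turn its clutch collar so that it clicks in at 5, the long wide mark in the middle of the scale. Then take the nut-driver bit (the one with the plain thick socket) out of the wooden rack and push its thin shank fully home into the chuck at the driver's nose, and let go. Leave the other bit, the spray can, the tape roll and the red screwdriver where they are.

Things in the scene. Friction and masses are not known exactly. Their poses are not given: they have to be found in the camera images.
- driver: Fixed cradle with a grey electric screwdriver, nose up, leaning 28 deg (0.49 rad) to the cradle's -x. Base 150x110x20 mm, origin under it. Driver's axis: from (40,0,15) mm along (-0.471,0,0.882). Along it: handle to 100 mm (radius 24), fixed dial plate 100-104 (radius 38), collar 105.5-132.5 (radius 21), chuck (radius 11.5) to its mouth at 152. Nothing is above it.
- dial_five (a point): Number 5 on the black dial plate: outer end of the long wide white mark, on the uphill side (cradle's +x), 37 mm from the driver's axis. Marks for 1 to 9 lie 20 deg apart; looking down on the nose they rise clockwise, from 1 (long, thin, 80 deg to the cradle's +y side of 5) to 9 (long, thin, 80 deg to the other side).
- clutch (a joint): Turn of the ribbed clutch collar about the driver's axis, rad: 0 at number 1, +0.349 per number, growing clockwise seen looking down on the nose; 5 is at 1.396, 9 at 2.792; stops at 1 and 9. It clicks into each number (about 0.07 N m). A white line on the collar's top and side points at the number.
- collar (a point): Centre of the clutch collar (42 mm across, 27 mm high, so 13.5 mm to each end), on the driver's axis; z out along that axis, towards the nose. Grasp it across its diameter with the tool along the axis; the dial plate lies 15 mm below this point and the chuck sticks out 33 mm above it.
- chuck_mouth (a point): Centre of the chuck's mouth at the driver's nose; z points out along the driver's axis (28 deg off vertical). The bore is round, 9 mm wide, 46 mm deep, with a flat rim 23 mm across.
- rack: Fixed wooden bit rack, 36 (x) x 150 (y) x 50 (z) mm, origin under its centre. Three holes 9 mm wide, 45 mm deep, in a row along y at -50, 0 and +50 mm; the middle one is empty, the two bits stand in the outer ones, either way round.
- nut_bit: Steel nut-driver bit to be loaded, standing in the rack. Origin at the shank's tip, z up along the bit. Thin shank 6 mm wide from 0 to 40 mm (the last 5 mm tapering to 3 mm), then a plain cylindrical socket 12 mm wide from 40 to 80 mm, with a dark mouth in its top. Its flat shoulder at 40 mm rests on the rack, and later on the chuck's rim. 35 g.
- nut_bit_shoulder (a point): Point on the nut-driver bit's axis at its shoulder, 40 mm above the shank's tip; z along the bit.
- blade_bit: The other bit in the rack, to be left: same shank, but a short 12 mm thick part (40 to 52 mm) and a thin 5 mm blade above it up to 75 mm. Origin at the shank's tip.
- spray: Spray can, 52 mm wide, 150 mm high, standing; origin under its centre.
- tape: White roll of tape lying flat, 60 mm wide, 36 mm hole, 15 mm high; origin under its centre.
- screwdriver: Hand screwdriver with red handle, 190 mm long, lying along its x; origin under its middle.
There are look-alikes about, which are no part of the job. Leave any pink or yellow look-alike of the driver alone.

How it is judged:
On the way, in this order (a step that is already met when the one before it is completed fails the run):
1. the clutch collar stands at number 5 (value of joint clutch between 1.296 and 1.496 rad), for 0.3 s.
2. the nut-driver bit is fully home in the chuck (distance between nut_bit_shoulder and chuck_mouth below 0.005 m and angle between the z axis of nut_bit and the z axis of chuck_mouth, either way round below 0.14 rad), for 0.2 s.
At the end, for the whole second after the job is handed in: The clutch collar stands within 0.1 rad of number 5 (joint 1.396), and the nut-driver bit is at rest in the chuck, its shoulder within 5 mm of the chuck's mouth and its axis within 0.14 rad of the driver's (all of step 1 and all of step 2 and linear speed of nut_bit below 0.02 m/s); the robot touches nothing.
It fails at once if the other bit is moved by more than 30 mm (distance of blade_bit from where it was at the start of the episode above 0.03 m).
It fails at once if the spray can is moved by more than 50 mm (distance of spray from where it was at the start of the episode above 0.05 m).
It fails at once if the tape roll is moved by more than 50 mm (distance of tape from where it was at the start of the episode above 0.05 m).
It fails at once if the red screwdriver is moved by more than 50 mm (distance of screwdriver from where it was at the start of the episode above 0.05 m).
It also fails if it takes over 61 s, if anything falls off the work surface, if the arm or the gripper's body presses on something with over 40 N, if the wrist force passes 120 N, or if a joint passes its speed limit or range.

## Working session

There is one attempt and no reset: what is moved stays moved. The work goes in short steps, Python scripts to look and compute and a shell command to move; the robot and the scene stay as the last step left them, time stands still between calls to the robot, and variables do not carry over. Pictures are saved under pics/ and viewed, at most 10 in all, crops included, and the job is handed in when it is done.

```bash
ls; mkdir -p pics; python3 - <<'E'
from rig import *
import cv2
print(get_state())
for n in ("scene","top","wrist"):
    im=snapshot(n); cv2.imwrite(f"pics/{n}0.png",im[:,:,::-1]); print(n,get_calibration(n))
E
```

```text
pics
{'time_s': 0.0, 'joint_positions': array([ 1.33300457e+00,  2.13376445e-01, -3.50432124e-02,  1.32348415e+00,
       -1.79162664e-05,  1.57084350e+00]), 'dq': array([-0.00145386, -0.00117877,  0.00107191, -0.00083713,  0.000446  ,
       -0.00011942]), 'tau': array([ 1.40081836e-03, -6.86163855e+01,  4.87116373e+01,  1.75740360e-02,
        7.44873500e-05,  1.96303210e-05]), 'tool_pos': array([0.11771241, 0.48563507, 0.25281231]), 'tool_rot': array([-3.72703031e-01, -3.11929165e+00,  1.73062426e-03]), 'contact_force': array([ 0.15451291,  0.27819489, -0.17509385]), 'torque': array([-0.0051354 ,  0.01844191, -0.02726904]), 'grasp_force': 0.0, 'width': 0.9987080798835514}
scene {'fx': 393.1105986079031, 'fy': 393.1105986079031, 'cx': 322.5448974145749, 'cy': 196.80531052692342, 'dist_coeffs': array([-0.08162664,  0.        ,  0.        ,  0.        ,  0.        ]), 'rvec': array([ 1.07861033,  2.38315141, -1.0162355 ]), 'tvec': array([ 0.38837576, -0.20898245,  1.26756818])}
top {'fx': 491.34080848393336, 'fy': 491.34080848393336, 'cx': 321.588171903695, 'cy': 193.4337530433275, 'dist_coeffs': array([0.02428423, 0.        , 0.        , 0.        , 0.        ]), 'rvec': array([ 2.16944518, -2.21123037,  0.07126983]), 'tvec': array([-0.04199704,  0.5469337 ,  1.25535259])}
wrist {'fx': 324.6245917851511, 'fy': 324.6245917851511, 'cx': 315.4238446352858, 'cy': 202.5547026909876, 'dist_coeffs': array([-0.04715453,  0.        ,  0.        ,  0.        ,  0.        ]), 'hand_eye': array([[ 6.03121385e-04, -9.49616779e-01, -3.13412841e-01,
         7.95630646e-02],
       [ 9.99999690e-01,  7.31085808e-04, -2.90767129e-04,
         1.49252094e-04],
       [ 5.05249025e-04, -3.13412569e-01,  9.49616926e-01,
        -1.21788708e-01],
       [ 0.00000000e+00,  0.00000000e+00,  0.00000000e+00,
         1.00000000e+00]])}
```

View pics/top0.png

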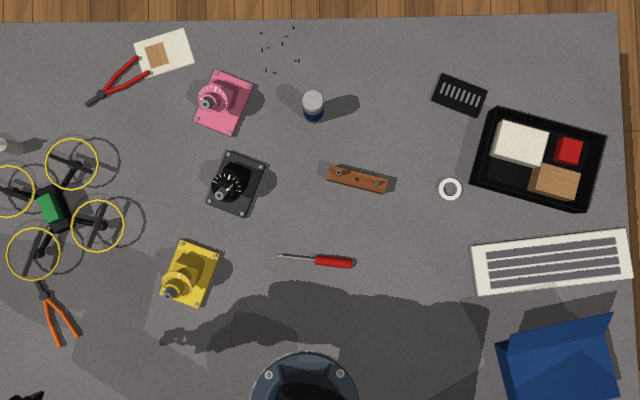

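View pics/scene0.png

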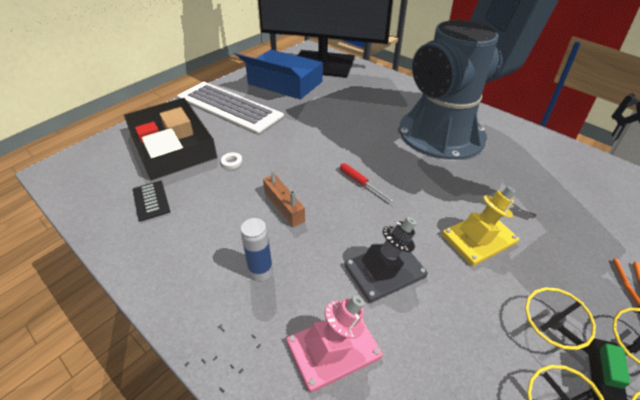

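```bash
cat > h.py <<'E'
import numpy as np, cv2
from scipy.spatial.transform import Rotation as R
from rig import *
def K(c): return np.array([[c['fx'],0,c['cx']],[0,c['fy'],c['cy']],[0,0,1]])
def w2c(name,st=None):
    c=get_calibration(name)
    if name!='wrist': return c,R.from_rotvec(c['rvec']).as_matrix(),np.array(c['tvec'])
    T=np.eye(4);T[:3,:3]=R.from_rotvec(st['tool_rot']).as_matrix();T[:3,3]=st['tool_pos']
    M=np.linalg.inv(T@c['hand_eye']); return c,M[:3,:3],M[:3,3]
def proj(name,P,st=None):
    c,Rm,t=w2c(name,st)
    return cv2.projectPoints(np.array(P,float).reshape(-1,3),cv2.Rodrigues(Rm)[0],t,K(c),c['dist_coeffs'])[0][:,0]
def ray(name,px,st=None):
    c,Rm,t=w2c(name,st)
    u=cv2.undistortPoints(np.array(px,float).reshape(-1,1,2),K(c),c['dist_coeffs'])[:,0]
    d=np.c_[u,np.ones(len(u))]@Rm
    return -Rm.T@t,d
def onz(name,px,z,st=None):
    o,d=ray(name,px,st); return o+d*((z-o[2])/d[:,2])[:,None]
E
python3 - <<'E'
from h import *
np.set_printoptions(precision=4,suppress=True)
print(proj('top',[[.118,.486,.25],[0,0,0]]),proj('scene',[[.118,.486,.25],[0,0,0]]))
print('cradle',onz('top',[(232,150),(268,165),(245,217),(206,203)],.02))
print('rack',onz('top',[(329,163),(392,180),(388,195),(327,180)],.05))
t=cv2.imread('pics/top0.png');s=cv2.imread('pics/scene0.png')
a=cv2.resize(t[135:230,195:405],None,fx=3.8,fy=3.8,interpolation=cv2.INTER_CUBIC)
cv2.imwrite('pics/c1.png',a)
b=cv2.resize(s[160:310,250:440],None,fx=4,fy=4,interpolation=cv2.INTER_CUBIC)
cv2.imwrite('pics/c2.png',b)
E
```

```text
[[ 61.555  400.898 ]
 [305.0745 408.4944]] [[635.8269 147.5779]
 [441.8016 132.6341]]
cradle [[0.6632 0.1779 0.02  ]
 [0.6224 0.0851 0.02  ]
 [0.4888 0.1459 0.02  ]
 [0.5268 0.2459 0.02  ]]
rack [[ 0.6208 -0.0726  0.05  ]
 [ 0.5746 -0.2309  0.05  ]
 [ 0.5368 -0.2197  0.05  ]
 [ 0.5777 -0.0667  0.05  ]]
```

View pics/c1.png

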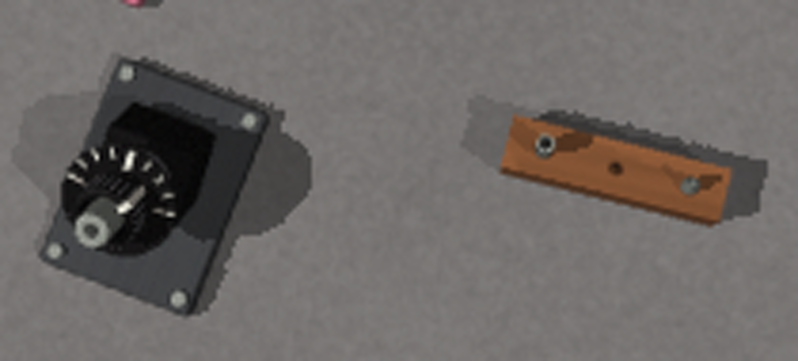

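View pics/c2.png

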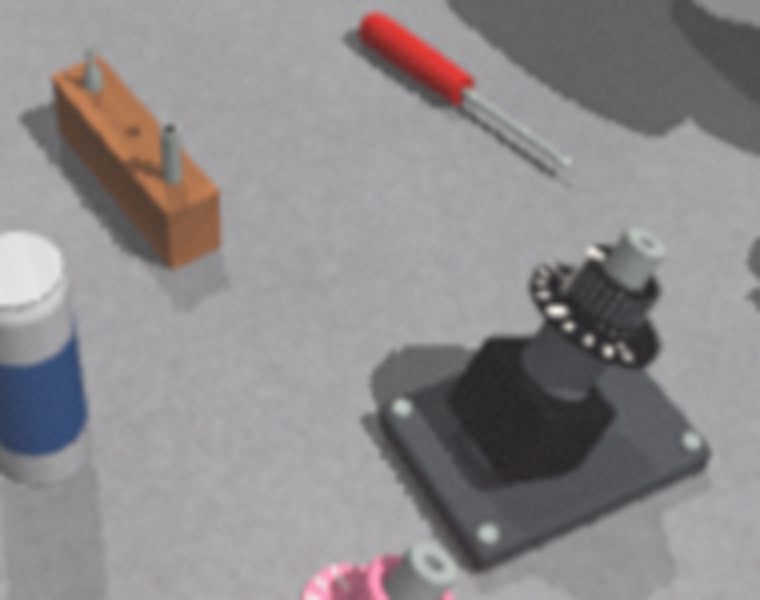

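```bash
cat > fit.py <<'E'
from h import *
from scipy.optimize import least_squares
np.set_printoptions(precision=4,suppress=True)
A=lambda p:np.array(p,float)/3.8+[195,135]
B=lambda p:np.array(p,float)/4+[250,160]
ax=np.array([-.471,0,.882]);ax/=np.linalg.norm(ax)
up=np.array([ax[2],0,-ax[0]])
o=np.array([.04,0,.015]); mouth=o+.152*ax; five=o+.104*ax+.037*up
def W(q,P): return R.from_euler('z',q[2]).apply(P)+[q[0],q[1],0]
def fit(obs,q0):
    f=lambda q:np.concatenate([(proj(n,W(q,np.array(P)))-px).ravel() for n,P,px in obs])
    r=least_squares(f,q0,loss='soft_l1'); return r.x,r.fun.reshape(-1,2)
cor=[[.075,.055,.02],[.075,-.055,.02],[-.075,-.055,.02],[-.075,.055,.02]]
scr=0
obs=[('top',cor,A([(118,58),(270,108),(190,315),(40,260)])),('top',[mouth,five],A([(92,231),(129,153)])),('scene',[mouth],B([(646,243)])),
 ('scene',[cor[3],cor[0]][1:],B([(484,568)]))]
if __name__=='__main__':
    q,res=fit(obs,[.575,.16,-.4]);print('driver',q);print(res)
    for n in range(1,10):
        a=(n-5)*np.deg2rad(20); d=np.cos(a)*up-np.sin(a)*np.array([0,1,0])
        P=W(q,np.array([o+.1325*ax+.013*d,o+.1325*ax+.021*d,o+.104*ax+.037*d]))
        print(n,((proj('top',P)-[195,135])*3.8).round().tolist(),((proj('scene',P)-[250,160])*4).round().tolist())
    rc=[[.018,.075,.05],[.018,-.075,.05],[-.018,-.075,.05],[-.018,.075,.05]]
    r,res=fit([('top',rc,A([(513,115),(730,169),(720,215),(502,168)])),('top',[[0,.05,.09]],A([(545,144)])),('scene',[[0,.05,.09]],B([(171,130)])),('scene',[rc[1],rc[3]],B([(100,55),(168,207)][:2])) ],[.58,-.145,-.25])
    print('rack',r);print(res)
    print('nut top',W(r,np.array([0,.05,.09])),'mouth',W(q,mouth),'axis',R.from_euler('z',q[2]).apply(ax))
E
python3 fit.py
```

```text
driver [ 0.574   0.1719 -0.372 ]
[[-0.9701 -0.3656]
 [-1.2558  1.0676]
 [-0.7584  0.9618]
 [-1.2685  0.6809]
 [ 0.8032 -3.351 ]
 [ 1.5484 -3.9168]
 [-3.4775  0.0027]
 [ 0.5517 -3.0449]]
1 [[88.0, 196.0], [76.0, 190.0], [70.0, 161.0]] [[624.0, 289.0], [632.0, 300.0], [617.0, 364.0]]
2 [[91.0, 191.0], [82.0, 181.0], [81.0, 146.0]] [[617.0, 287.0], [620.0, 297.0], [596.0, 359.0]]
3 [[97.0, 188.0], [91.0, 176.0], [96.0, 137.0]] [[609.0, 283.0], [607.0, 290.0], [573.0, 348.0]]
4 [[104.0, 187.0], [102.0, 175.0], [115.0, 134.0]] [[601.0, 278.0], [595.0, 282.0], [552.0, 332.0]]
5 [[111.0, 188.0], [114.0, 177.0], [135.0, 138.0]] [[595.0, 272.0], [584.0, 272.0], [534.0, 315.0]]
6 [[117.0, 192.0], [124.0, 183.0], [153.0, 148.0]] [[591.0, 266.0], [578.0, 262.0], [523.0, 298.0]]
7 [[122.0, 197.0], [132.0, 191.0], [167.0, 163.0]] [[589.0, 261.0], [575.0, 254.0], [519.0, 283.0]]
8 [[125.0, 203.0], [137.0, 202.0], [176.0, 181.0]] [[590.0, 258.0], [577.0, 248.0], [524.0, 272.0]]
9 [[126.0, 210.0], [139.0, 213.0], [178.0, 200.0]] [[594.0, 256.0], [583.0, 245.0], [535.0, 267.0]]
rack [ 0.5784 -0.1425 -0.2749]
[[  0.0609  -0.4342]
 [  0.3985   0.29  ]
 [ -0.4678   1.9393]
 [ -0.6331  -0.6817]
 [ -0.0257  -0.3991]
 [ -0.3707  -0.8814]
 [-11.9721   4.1712]
 [ 12.8205  -4.7067]]
nut top [ 0.592  -0.0943  0.09  ] mouth [0.5445 0.1833 0.1491] axis [-0.4388  0.1712  0.8821]
```

```bash
python3 - <<'E'
from fit import *
def tri(pa,pb):
    (o1,d1),(o2,d2)=ray('top',[A(pa)]),ray('scene',[B(pb)])
    d1,d2=d1[0],d2[0]; s=np.linalg.lstsq(np.c_[d1,-d2],o2-o1,rcond=None)[0]
    a,b=o1+s[0]*d1,o2+s[1]*d2; return (a+b)/2,np.linalg.norm(a-b)
print('mouth',tri((92,231),(646,243)));print('five',tri((129,153),(557,311)));print('nut',tri((545,144),(171,130)))
print('blade top',tri((690,185),(90,52)))
# silhouettes
q,res=fit(obs[:3],[.575,.16,-.4]);print(q);print(res)
print('base corners scene',((proj('scene',W(q,np.array(cor)))-[250,160])*4).round())
print('five',W(q,five))
rc=[[.018,.075,.05],[.018,-.075,.05],[-.018,-.075,.05],[-.018,.075,.05]]
r,res=fit([('top',rc,A([(513,115),(730,169),(720,215),(502,168)])),('top',[[0,.05,.09]],A([(545,144)])),('scene',[[0,.05,.09]],B([(171,130)])),('scene',[rc[2],rc[0],rc[3],rc[1]],B([(100,55),(168,207),(218,190),(56,78)])) ],[.58,-.145,-.25])
print(r,W(r,np.array([0,.05,.09])));print(res)
E
```

```text
mouth (array([0.5367, 0.1866, 0.1451]), np.float64(0.0012698188977198893))
five (array([0.5861, 0.1686, 0.1225]), np.float64(0.0030768856970055463))
nut (array([ 0.5913, -0.0944,  0.0866]), np.float64(0.00040614038778956244))
blade top (array([ 0.5649, -0.1897,  0.0766]), np.float64(0.0030279672761504488))
[ 0.5727  0.1718 -0.3749]
[[-0.8492  0.1044]
 [-1.1772  1.656 ]
 [-0.8427  1.4987]
 [-1.3097  1.0976]
 [ 0.7851 -2.8037]
 [ 1.5961 -3.3603]
 [-3.1156 -0.3362]]
base corners scene [[487. 554.]
 [380. 400.]
 [602. 306.]
 [719. 443.]]
five [0.5947 0.1632 0.1242]
[ 0.5789 -0.1423 -0.2596] [ 0.5917 -0.094   0.09  ]
[[-0.2266 -0.2032]
 [ 0.3282 -0.3568]
 [-0.3254  1.3438]
 [-0.7096 -0.3965]
 [-0.1755 -0.2835]
 [-0.1748 -0.8698]
 [-0.2582 -0.4449]
 [ 0.2119  1.1234]
 [ 0.588  -0.5747]
 [-1.4045 -1.2468]]
```

```bash
python3 -m handwheel '[[[1,0,0,0,0.07],[1,0,0,0,0.07],[1,-28,-7,1,0],[1,-28,-7,1,0],[1,-29,-7,1,0],[1,-29,-7,1,0],[1,-29,-7,1,0],[1,-29,-7,1,0],[1,-29,-7,1,0],[1,-29,-7,1,0]]]' && python3 -m handwheel '[[[1,-29,-7,1,0],[1,-29,-7,1,0],[1,-29,-7,1,0],[1,-29,-7,1,0],[1,-28,-7,1,0],[1,-28,-7,1,0],[1,-28,-7,1,0],[1,-28,-7,1,0],[1,-28,-7,1,0],[1,-28,-7,1,0]]]'
python3 - <<'E'
from h import *
st=get_state(); im=snapshot('wrist'); cv2.imwrite('pics/w1.png',im[:,:,::-1])
np.save('st1.npy',st,allow_pickle=True); print(st['tool_pos'],R.from_rotvec(st['tool_rot']).as_matrix())
E
```

```text
time_s: 0.98
tool_pos: [0.3118, 0.3479, 0.2452]
tool_rot: [-0.59, -3.086, 0.0]
contact_force: [0.5, 0.3, 0.3]
width: 1.005
grasp_force: 0.0
time_s: 1.82
tool_pos: [0.55, 0.1781, 0.235]
tool_rot: [-0.59, -3.085, 0.0]
contact_force: [-1.2, -0.1, 0.5]
width: 1.001
grasp_force: 0.0
[0.54999598 0.17806803 0.23501891] [[-9.29423635e-01  3.69014318e-01 -3.72906534e-04]
 [ 3.69014374e-01  9.29423684e-01 -9.02418870e-05]
 [ 3.13287616e-04 -2.21480814e-04 -9.99999926e-01]]
```

View pics/w1.png

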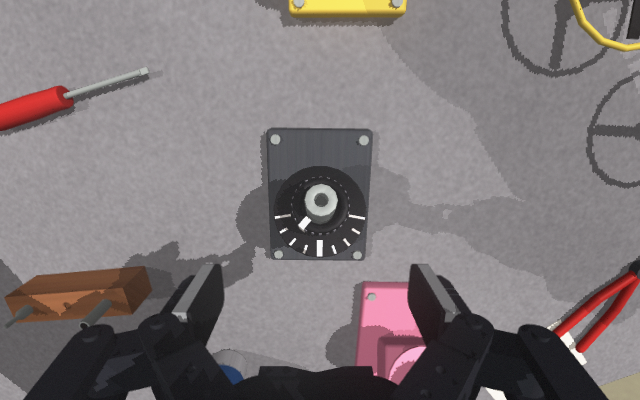

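```bash
python3 - <<'E'
from fit import *
st=np.load('st1.npy',allow_pickle=True).item()
_p=proj
import fit
fit.proj=lambda n,P: _p(n,P,st)
e1=o+.104*ax+.037*(np.cos(1.396)*up+np.sin(1.396)*np.array([0,1,0]));e9=e1*[1,-1,1]
ob=[('wrist',[mouth,five,e1,e9],[(321,200.5),(320,256),(366,216.5),(274.5,217)]),('wrist',[cor[2],cor[3],cor[1],cor[0]],[(268,128.5),(372,128.5),(270,259),(365,260)]),('top',[mouth],A([(92,231)])),('scene',[mouth],B([(646,243)]))]
for s in (ob,ob[:2],ob[:1]):
    q,res=fit.fit(s,[.575,.16,-.4]);print(q);print(res.T)
    print('mouth',W(q,mouth),'collar',W(q,o+.119*ax))
E
```

```text
[ 0.5693  0.1745 -0.3902]
[[ 0.3334 -0.4697 -1.4794  0.7032 -2.3307  2.2627  0.1534  0.3264 -0.5516
  -0.9429]
 [ 0.2514  0.8743  2.9501  1.3562 -8.4863 -7.014  -5.4455 -5.3201 -1.4157
  -0.4534]]
mouth [0.5401 0.1865 0.1491] collar [0.5545 0.1806 0.12  ]
[ 0.5695  0.1744 -0.3903]
[[ 0.3287 -0.4767 -1.4953  0.7083 -2.3221  2.2525  0.1548  0.3114]
 [ 0.5291  1.0939  3.1766  1.5791 -8.2906 -6.8133 -5.2949 -5.1657]]
mouth [0.5403 0.1864 0.1491] collar [0.5546 0.1805 0.12  ]
[ 0.5683  0.1751 -0.3761]
[[-0.0474  0.1849 -1.2108  0.8384]
 [-1.348  -0.3852  1.0702  0.6546]]
mouth [0.5389 0.1867 0.1491] collar [0.5534 0.181  0.12  ]
```

```bash
python3 -m handwheel '[[[1,0.7,3.8,0,0],[1,0,0,10,0.1],[1,0,0,10,0.1],[1,0,0,10,0.1],[1,0,0,10,0.09],[1,0,0,12,0],[1,0,0,12,0],[1,0,0,12,0],[1,0,0,10,0],[1,0,0,10,0]]]' && python3 -m handwheel '[[[0.4,0,0,0,0],[0.3,0,0,0,0],[0.2,0,0,0,0],[0.1,0,0,0,0],[0,0,0,0,0],[-0.2,0,0,0,0],[-0.4,0,0,0,0],[-0.6,0,0,0,0],[-0.6,0,0,0,0],[-0.6,0,0,0,0]]]'
python3 - <<'E'
from h import *
im=snapshot('wrist'); cv2.imwrite('pics/w2.png',im[:,:,::-1])
E
```

```text
time_s: 2.7
tool_pos: [0.5494, 0.1834, 0.1386]
tool_rot: [-1.176, -2.913, 0.0]
contact_force: [0.5, 0.4, -0.7]
width: 1.0
grasp_force: 0.0
time_s: 3.53
tool_pos: [0.5494, 0.1824, 0.1405]
tool_rot: [1.177, 2.912, -0.001]
contact_force: [-9.7, -6.7, 14.7]
width: 0.474
grasp_force: 58.1
```

View pics/w2.png

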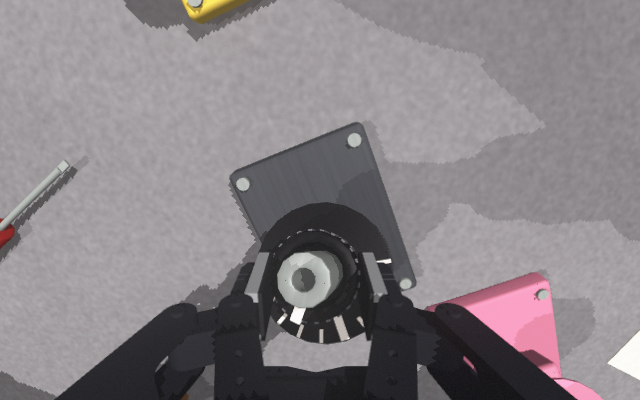

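```bash
python3 -m handwheel '[[[-0.6,0,0,0,-0.07],[-0.6,0,0,0,-0.07],[-0.6,0,0,0,-0.08],[-0.6,0,0,0,-0.08],[-0.6,0,0,0,-0.08],[-0.6,0,0,0,-0.08],[-0.6,0,0,0,-0.08],[-0.6,0,0,0,-0.08],[-0.6,0,0,0,-0.08],[-0.6,0,0,0,-0.08]]]'; python3 - <<'E'
from h import *
im=snapshot('wrist'); cv2.imwrite('pics/w3.png',im[:,:,::-1])
E
```

```text
time_s: 4.42
tool_pos: [0.5493, 0.1813, 0.1402]
tool_rot: [0.023, -3.141, 0.005]
contact_force: [-9.5, -14.0, 16.8]
width: 0.462
grasp_force: 78.1
```

View pics/w3.png

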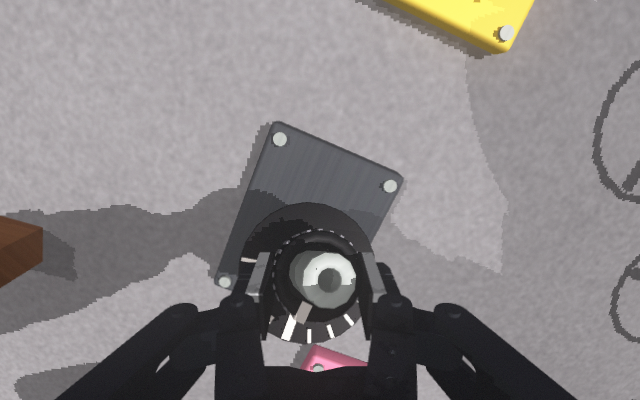

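```bash
python3 -m handwheel '[[[1,0,0,0,0],[1,0,0,0,0],[1,0,0,0,0],[1,0,0,0,0],[1,0,0,-12,0.1],[1,0,0,-16,0.1],[1,0,0,-20,0.1],[1,0,0,-20,0.09],[1,0,0,-20,0],[1,0,0,-8,0]]]'; cat > clutch.py <<'E'
from fit import *
q=[.5683,.1751,-.3761]
def clutch(im,st):
    g=cv2.cvtColor(im,cv2.COLOR_RGB2GRAY).astype(np.float32); th=np.deg2rad(np.arange(-100,101,2))
    out=[]
    for h,r in ((.1325,np.linspace(.0155,.020,6)),(.104,np.linspace(.031,.036,4))):
        P=np.array([[o+h*ax+rr*(np.cos(a)*up-np.sin(a)*np.array([0,1,0])) for rr in r] for a in th])
        p=proj('wrist',W(q,P.reshape(-1,3)),st).astype(np.float32).reshape(len(th),len(r),2)
        out.append(cv2.remap(g,p[...,0],p[...,1],1).mean(1))
    return np.rad2deg(th),out
if __name__=='__main__':
    st=get_state(); im=snapshot('wrist'); cv2.imwrite('pics/w4.png',im[:,:,::-1]);print(st['tool_pos'])
    th,(c,d)=clutch(im,st)
    w=np.clip(c-100,0,None); print('line deg from 5:',(w*th).sum()/w.sum()); print(np.c_[th,c,d][::1].astype(int)[20:80].tolist())
E
python3 clutch.py
```

```text
time_s: 5.3
tool_pos: [0.5506, 0.1834, 0.2379]
tool_rot: [0.59, 3.083, 0.003]
contact_force: [1.1, 0.7, 0.7]
width: 0.995
grasp_force: 0.0
[0.5506 0.1834 0.2379]
line deg from 5: 15.901644632858542
[[-59, 58, 207], [-58, 59, 216], [-56, 59, 73], [-54, 61, 59], [-52, 60, 60], [-50, 59, 60], [-48, 58, 60], [-46, 57, 60], [-44, 57, 60], [-42, 56, 65], [-40, 57, 206], [-38, 56, 231], [-36, 56, 87], [-34, 54, 63], [-32, 53, 62], [-29, 53, 62], [-28, 53, 62], [-26, 54, 62], [-24, 54, 61], [-22, 55, 67], [-20, 54, 195], [-18, 53, 241], [-16, 54, 102], [-14, 54, 61], [-12, 53, 61], [-10, 52, 60], [-8, 52, 60], [-6, 52, 60], [-4, 52, 60], [-2, 52, 219], [0, 51, 247], [2, 51, 248], [4, 54, 237], [6, 75, 106], [8, 178, 59], [10, 244, 59], [12, 247, 59], [14, 248, 56], [16, 248, 55], [18, 248, 55], [20, 248, 159], [22, 241, 184], [24, 166, 73], [26, 87, 54], [28, 56, 54], [29, 50, 53], [32, 51, 56], [34, 50, 55], [36, 50, 55], [38, 50, 58], [40, 50, 206], [42, 50, 231], [44, 50, 73], [46, 49, 54], [48, 50, 55], [50, 49, 55], [52, 49, 53], [54, 49, 53], [56, 48, 53], [58, 48, 66]]
```

```bash
python3 - <<'E'
from clutch import *
st=np.load('st1.npy',allow_pickle=True).item(); im=cv2.imread('pics/w1.png')[:,:,::-1]
th,(c,d)=clutch(im,st); w=np.clip(c-100,0,None); w[np.abs(th)>90]=0;print((w*th).sum()/w.sum())
a=cv2.imread('pics/w4.png'); cv2.imwrite('pics/w4c.png',cv2.resize(a[150:280,250:390],None,fx=4,fy=4))
E
```

```text
41.54183613941982
```

View pics/w4c.png

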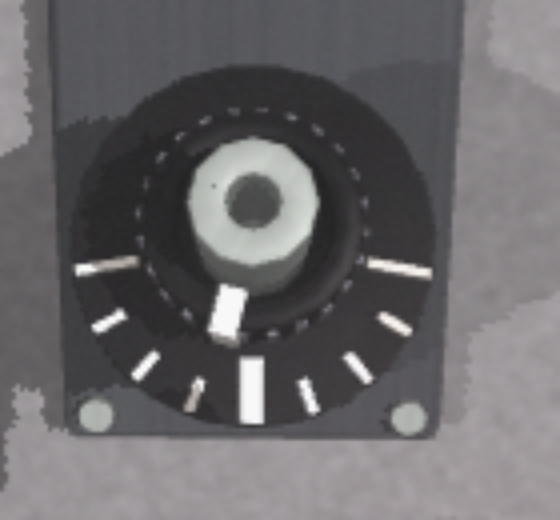

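```bash
python3 -m handwheel '[[[1,-1,-1.5,0,0],[1,0,0,10,0.08],[1,0,0,10,0.07],[1,0,0,10,0],[1,0,0,12,0],[1,0,0,13,0],[1,0,0,13,0],[1,0,0,13,0],[1,0,0,12,0],[0.6,0,0,10,0]]]' && python3 -m handwheel '[[[0.4,0,0,0,0],[0.3,0,0,0,0],[0.2,0,0,0,0],[0.1,0,0,0,0],[0,0,0,0,0],[-0.2,0,0,0,0],[-0.4,0,0,0,0],[-0.6,0,0,0,0],[-0.6,0,0,0,0],[-0.6,0,0,0,0]]]' && python3 clutch.py | grep line &&  python3 -m handwheel '[[[-0.6,0,0,0,-0.03],[-0.6,0,0,0,-0.03],[-0.6,0,0,0,-0.03],[-0.6,0,0,0,-0.03],[-0.6,0,0,0,-0.03],[-0.6,0,0,0,-0.03],[-0.6,0,0,0,-0.03],[-0.6,0,0,0,-0.03],[-0.6,0,0,0,-0.03],[-0.6,0,0,0,-0.03]]]'; python3 clutch.py
```

```text
time_s: 6.18
tool_pos: [0.5493, 0.1809, 0.13]
tool_rot: [-0.815, -3.032, 0.002]
contact_force: [0.1, 0.3, -0.2]
width: 0.883
grasp_force: 0.0
time_s: 7.02
tool_pos: [0.5507, 0.1815, 0.1334]
tool_rot: [0.819, 3.032, 0.002]
contact_force: [-2.6, -1.1, 9.0]
width: 0.464
grasp_force: 59.6
line deg from 5: 15.83988268393205
time_s: 7.9
tool_pos: [0.5511, 0.1806, 0.133]
tool_rot: [0.356, 3.119, -0.002]
contact_force: [6.0, -2.0, 0.5]
width: 0.463
grasp_force: 66.6
[0.5511 0.1806 0.133 ]
line deg from 5: 1.7291234517095033
[[-59, 43, 37], [-58, 45, 36], [-56, 46, 49], [-54, 45, 42], [-52, 42, 53], [-50, 42, 55], [-48, 41, 54], [-46, 41, 52], [-44, 40, 50], [-42, 39, 46], [-40, 40, 132], [-38, 42, 170], [-36, 45, 63], [-34, 47, 39], [-32, 47, 39], [-29, 48, 40], [-28, 53, 41], [-26, 52, 40], [-24, 49, 40], [-22, 42, 40], [-20, 39, 165], [-18, 39, 193], [-16, 40, 58], [-14, 40, 42], [-12, 39, 42], [-10, 39, 48], [-8, 52, 48], [-6, 119, 51], [-4, 158, 56], [-2, 159, 217], [0, 159, 211], [2, 159, 205], [4, 159, 191], [6, 159, 50], [8, 157, 43], [10, 105, 40], [12, 46, 39], [14, 39, 40], [16, 38, 39], [18, 39, 44], [20, 39, 149], [22, 40, 138], [24, 40, 40], [26, 41, 39], [28, 40, 39], [29, 40, 39], [32, 39, 40], [34, 38, 38], [36, 37, 36], [38, 38, 41], [40, 38, 43], [42, 37, 34], [44, 37, 35], [46, 38, 39], [48, 38, 46], [50, 37, 47], [52, 37, 47], [54, 37, 49], [56, 36, 46], [58, 37, 68]]
```

```bash
python3 -m handwheel '[[[1,0,0,0,0],[1,0,0,0,0],[1,0,0,0,0],[1,0,0,0,0],[1,0,0,-8,0],[1,0,0,-16,0.05],[1,0,0,-20,0.1],[1,0,0,-20,0],[1,0,0,-20,0],[1,0,0,-20,0]]]'; python3 clutch.py | cut -c1-60
```

```text
time_s: 8.78
tool_pos: [0.55, 0.1812, 0.238]
tool_rot: [0.59, 3.085, 0.0]
contact_force: [1.2, 0.7, -0.7]
width: 0.999
grasp_force: 0.0
[0.55   0.1812 0.238 ]
line deg from 5: 1.5601375429490398
[[-59, 57, 205], [-58, 57, 217], [-56, 58, 74], [-54, 57, 58
```

```bash
python3 -m handwheel '[[[1,-14,-24,0,0],[1,-14,-24,0,0],[1,-14,-24,0,0],[1,-14,-24,0,0],[1,-14,-24,0,0],[1,-14,-24,0,0],[1,-14,-24,0,0],[1,-14,-24,0,0],[1,-14,-24,0,0],[1,-14,-24,0,0]]]' && python3 -m handwheel '[[[0.8,0,0,15,0],[0.6,0,0,15,0],[0.6,0,0,15,0],[0.6,0,0,15,0],[0.6,0,0,10,0],[0.6,0,0,0,0],[0.6,0,0,0,0],[0.6,0,0,0,0],[0.6,0,0,0,0],[0.6,0,0,0,0]]]'; python3 - <<'E'
from h import *
st=get_state(); im=snapshot('wrist'); cv2.imwrite('pics/w5.png',im[:,:,::-1]); np.save('st5.npy',st,allow_pickle=True)
print(st['tool_pos'],proj('wrist',[[.5917,-.094,.09],[.5917,-.094,.05]],st))
E
```

```text
time_s: 9.67
tool_pos: [0.5918, -0.0949, 0.2369]
tool_rot: [0.59, 3.085, 0.0]
contact_force: [0.5, -1.0, -0.1]
width: 0.999
grasp_force: 0.0
time_s: 10.5
tool_pos: [0.5922, -0.0935, 0.1671]
tool_rot: [0.59, 3.085, 0.0]
contact_force: [0.4, 0.3, -0.1]
width: 0.802
grasp_force: 0.0
[ 0.5921556  -0.09354115  0.16712765] [[314.13663037 222.14373468]
 [314.34945088 202.96363565]]
```

View pics/w5.png

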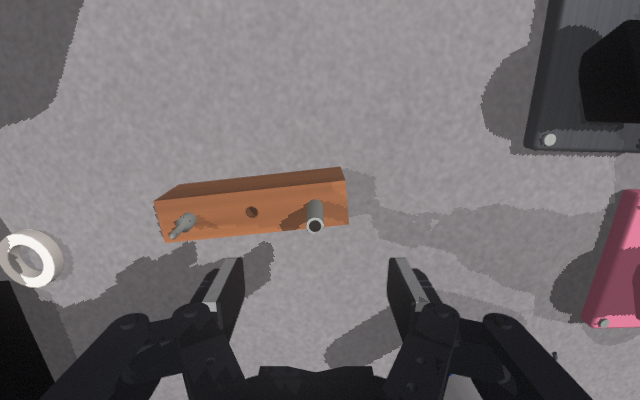

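```bash
python3 -m handwheel '[[[0.2,-2,0.5,10,0],[0,0,0,12,0],[0,0,0,12,0],[0,0,0,12,0],[0,0,0,10,0],[0,0,0,10,0],[-0.3,0,0,0,0],[-0.5,0,0,0,0],[-0.6,0,0,0,0],[-0.7,0,0,0,0]]]' && python3 -m handwheel '[[[-0.8,0,0,0,0],[-0.9,0,0,0,0],[-1,0,0,0,0],[-1,0,0,0,0],[-1,0,0,0,0],[-1,0,0,0,0],[-1,0,0,0,0],[-1,0,0,0,0],[-1,0,0,0,0],[-1,0,0,0,0]]]'
```

```text
time_s: 11.38
tool_pos: [0.5943, -0.0938, 0.101]
tool_rot: [0.59, 3.085, -0.0]
contact_force: [-1.0, 0.5, -0.3]
width: 0.149
grasp_force: 0.0
time_s: 12.22
tool_pos: [0.5943, -0.0939, 0.101]
tool_rot: [0.59, 3.084, -0.0]
contact_force: [-0.9, -1.2, 6.4]
width: 0.09
grasp_force: 58.8
```

```bash
python3 -m handwheel '[[[-1,0,0,-4,0],[-1,0,0,-8,0],[-1,0,0,-10,0],[-1,0,0,-10,0],[-1,0,0,0,0],[-1,2,0,0,0],[-1,3,0,0,0],[-1,3,0,0.2,0],[-1,3,0,0.5,0],[-1,3,0,0.6,0]]]' && python3 -m handwheel '[[[-1,3,0,0.7,0],[-1,3,0,0.8,0],[-1,3,0,1,0],[-1,3,0,1.1,0],[-1,3,0,1.2,0],[-1,3,0,1.3,0],[-1,3,0,1.4,0],[-1,0,0,0,0],[-1,0,0,0,0],[-1,0,0,0,0]]]'
python3 - <<'E'
from h import *
for n in ('scene','wrist','top'):
    st=get_state(); im=snapshot(n); cv2.imwrite(f'pics/t_{n}.png',im[:,:,::-1])
np.save('st6.npy',st,allow_pickle=True); print(st['tool_pos'])
p=proj('scene',st['tool_pos'])[0];u,v=p.astype(int);print(p)
a=cv2.imread('pics/t_scene.png')[v-20:v+80,u-60:u+60]
b=cv2.imread('pics/t_wrist.png')[150:350,220:420]
cv2.imwrite('pics/t.png',np.hstack([cv2.resize(a,(480,400)),cv2.resize(b,(320,400))[:, :320]]))
E
```

```text
time_s: 13.05
tool_pos: [0.5808, -0.0886, 0.1311]
tool_rot: [0.59, 3.085, -0.0]
contact_force: [2.8, -1.0, 3.0]
width: 0.092
grasp_force: 58.8
time_s: 13.88
tool_pos: [0.5612, -0.0809, 0.1234]
tool_rot: [-0.59, -3.085, 0.0]
contact_force: [2.3, -2.5, 2.2]
width: 0.088
grasp_force: 60.5
[ 0.56126987 -0.0809566   0.12344141]
[305.14705097 176.9204036 ]
```

View pics/t.png

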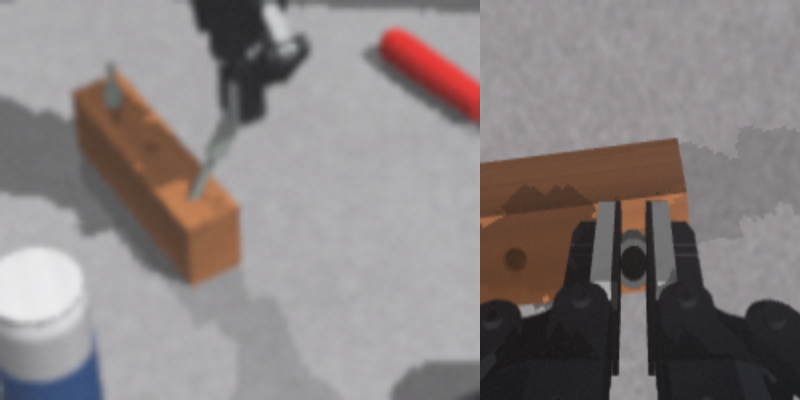

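```bash
python3 - <<'E'
from h import *
np.set_printoptions(precision=4,suppress=True)
st=np.load('st6.npy',allow_pickle=True).item(); Rm=R.from_rotvec(st['tool_rot']).as_matrix(); p=st['tool_pos']
def plane(name,px):
    o,d=ray(name,px,st); n=Rm[:,1]; s=((p-o)@n)/(d@n); P=o+d*s[:,None]; return P,(P-p)@Rm*1000
c=lambda L:[(245+x/4,156+y/4) for x,y in L]
P,T=plane('scene',c([(237,100),(226,130),(212,155),(196,195)])); print(P);print(T)
print(np.degrees(np.arctan2(np.diff(T[[0,2,3],0]),-np.diff(T[[0,2,3],2]))), np.degrees(np.arctan2(T[0,0]-T[3,0],T[3,2]-T[0,2])))
# wrist mouth ray in tool coords
o,d=ray('wrist',[(315.6,281)],st); o=(o-p)@Rm*1000; d=d@Rm
for z in (8,10,12,14,16,18): print(z,(o+d*((z-o[2])/d[:,2])[:,None])[0])
# rim
print('rim in tool', (np.array([.594,-.0945,.05])-p)@Rm*1000)
E
```

```text
[[ 0.5637 -0.0819  0.1119]
 [ 0.5709 -0.0848  0.0913]
 [ 0.5799 -0.0884  0.0751]
 [ 0.5908 -0.0927  0.0467]]
[[ -2.5981   0.      11.5682]
 [-10.3277   0.      32.1382]
 [-20.0518   0.      48.3501]
 [-31.8081   0.      76.7288]]
[-154.6147 -157.4975] 24.145619958135253
8 [-1.1622  0.3577  8.    ]
10 [-2.4066  0.3585 10.    ]
12 [-3.6511  0.3593 12.    ]
14 [-4.8955  0.3601 14.    ]
16 [-6.14    0.3609 16.    ]
18 [-7.3844  0.3617 18.    ]
rim in tool [-35.4318  -0.4991  73.4347]
```

```bash
python3 -m handwheel '[[[-1,2,0,1,0],[-1,2,0,1,0],[-1,0,0,0,0],[-1,0,0,0,0],[-1,5,0,-9,0],[-1,7,0,-13,0],[-1,8,0,-15,0],[-1,8,0,-15,0],[-1,13.5,24,-7,0],[-1,13.5,24,-7,0]]]' && python3 -m handwheel '[[[-1,13.5,24,-7,0],[-1,13.5,24,-7,0],[-1,13.5,24,-7,0],[-1,13.5,24,-7,0],[-1,13.5,24,-7,0],[-1,13.5,24,-7,0],[-1,13.5,24,-7,0],[-1,13.5,24,-7,0],[-1,0,0,0,0],[-1,0,0,0,0]]]'
cat > bit.py <<'E'
from fit import *
def run(tag):
    st=get_state(); im=snapshot('scene')[:,:,::-1]; cv2.imwrite(f'pics/b_{tag}.png',im); wr=snapshot('wrist')[:,:,::-1]; cv2.imwrite(f'pics/bw_{tag}.png',wr)
    np.save(f'stb_{tag}.npy',st,allow_pickle=True); return st,im,wr
def scene_line(st,im):
    ref=cv2.imread('pics/scene0.png'); D=np.abs(im.astype(float)-ref).max(2).astype(np.float32)
    Rm=R.from_rotvec(st['tool_rot']).as_matrix(); p=st['tool_pos']
    # sample in tool plane y=0: rows of z, columns of x
    zs=np.arange(20,96,4.); xs=np.arange(-70,31,1.)
    G=np.array([[p+Rm@np.array([x,0,z])/1000 for x in xs] for z in zs])
    uv=proj('scene',G.reshape(-1,3)).astype(np.float32).reshape(len(zs),len(xs),2)
    return zs,xs,cv2.remap(D,uv[...,0],uv[...,1],1),cv2.remap(cv2.cvtColor(im,cv2.COLOR_BGR2GRAY).astype(np.float32),uv[...,0],uv[...,1],1)
if __name__=='__main__':
    import sys
    st,im,wr=run(sys.argv[1]); print(st['tool_pos'],st['time_s'])
    zs,xs,D,g=scene_line(st,im)
    for z,r in zip(zs,D): print(int(z),' '.join('%d'%v for v in r[::3]))
E
python3 bit.py a
```

```text
time_s: 14.87
tool_pos: [0.5232, -0.0143, 0.1889]
tool_rot: [0.593, 3.085, 0.001]
contact_force: [0.2, 0.1, -0.5]
width: 0.093
grasp_force: 59.8
time_s: 15.7
tool_pos: [0.4937, 0.205, 0.2442]
tool_rot: [-0.586, -3.086, -0.0]
contact_force: [0.2, -0.8, -1.2]
width: 0.084
grasp_force: 59.8
[0.4937 0.205  0.2442] 15.7
20 5 5 8 14 22 35 30 20 16 13 11 23 55 67 69 67 58 33 12 6 9 21 14 6 15 6 30 39 39 39 37 33 21 27
24 7 6 4 4 5 6 10 7 6 5 5 4 18 52 67 62 42 21 3 7 8 16 14 5 3 14 31 39 39 38 36 33 11 35
28 6 5 5 5 6 5 5 4 6 6 6 6 7 15 40 53 34 10 8 6 4 7 10 5 2 17 33 36 39 38 37 31 21 42
32 6 5 6 5 6 8 5 6 6 6 5 6 6 5 5 19 9 4 7 4 5 4 7 21 14 12 22 23 23 18 21 11 17 50
36 5 6 5 5 5 7 6 6 6 6 7 6 5 2 9 29 39 27 5 3 5 5 15 43 53 45 37 34 32 33 42 47 56 67
40 4 6 5 7 8 7 8 7 7 5 5 7 4 3 14 40 56 51 29 8 18 27 31 48 63 66 66 64 64 63 72 79 85 85
44 6 5 6 6 7 6 6 4 6 3 6 6 6 4 5 31 50 44 36 24 12 39 54 62 64 66 67 68 68 68 70 78 86 88
48 6 5 6 5 5 5 6 7 5 6 4 6 7 6 10 30 49 43 34 30 19 9 42 64 68 69 69 67 68 68 67 69 73 81
52 5 6 5 6 6 6 6 6 7 5 5 7 4 3 18 42 52 49 35 26 16 3 10 30 57 67 67 67 69 67 66 68 68 69
56 4 5 6 5 5 5 5 5 5 6 7 4 3 8 28 44 41 32 23 13 7 4 5 7 18 39 59 68 68 68 66 67 66 67
60 5 5 5 6 5 6 6 4 6 7 6 7 5 16 35 42 34 15 6 3 3 3 6 7 6 5 19 44 62 69 67 66 65 67
64 6 6 6 6 4 5 5 5 4 5 6 5 10 31 43 39 23 9 3 6 7 6 7 7 4 4 7 10 22 43 65 67 66 66
68 6 6 5 5 6 4 5 6 8 7 5 7 22 37 44 33 20 8 5 5 6 6 5 7 7 5 5 6 7 9 30 53 67 68
72 7 7 5 7 5 5 6 5 7 6 6 15 36 45 36 21 9 2 5 8 6 6 5 5 7 7 6 6 6 6 5 16 39 60
76 3 5 5 6 6 5 5 6 4 7 6 22 39 40 29 12 4 5 6 5 5 6 6 5 3 4 5 6 5 4 7 6 10 23
80 4 6 4 5 5 5 5 5 7 6 2 20 35 28 16 4 2 6 6 7 5 5 5 5 6 4 6 4 5 4 5 6 5 7
84 5 5 6 6 7 6 5 6 5 6 6 8 24 20 8 3 4 7 3 6 5 5 6 6 6 7 6 5 6 5 5 5 6 4
88 4 4 4 3 6 6 5 6 6 6 5 5 5 4 3 5 4 5 4 6 6 4 5 5 5 2 6 4 5 6 6 5 6 7
92 2 3 4 4 5 5 3 4 6 5 4 6 5 6 5 6 4 8 6 5 4 5 5 4 5 5 4 5 6 5 6 6 7 4
```

```bash
cat > ang.py <<'E'
from bit import *
import sys
t=sys.argv[1]; st=np.load(f'stb_{t}.npy',allow_pickle=True).item(); im=cv2.imread(f'pics/b_{t}.png')
zs,xs,D,g=scene_line(st,im)
c=[]
for z,r in zip(zs,D):
    if 56<=z<=84:
        k=np.argmax(np.where((xs>-45)&(xs<-10),r,0)); m=np.abs(np.arange(len(xs))-k)<=6
        w=np.clip(r-10,0,None)*m; c.append((z,(w*xs).sum()/w.sum(),w.sum()))
c=np.array(c);print(c)
k=np.polyfit(c[1:-2,0],c[1:-2,1],1);print('deg',np.degrees(np.arctan(-k[0])),'x at z=85',np.polyval(k,85),'x at 13',np.polyval(k,13))
wr=cv2.imread(f'pics/bw_{t}.png',0);sub=wr[255:310,295:337]
print(sub[::3,::2])
E
python3 ang.py a
```

```text
[[ 56.     -22.9868 333.3682]
 [ 60.     -25.1359 278.1377]
 [ 64.     -27.4624 277.5654]
 [ 68.     -28.2006 305.0322]
 [ 72.     -30.7449 309.4268]
 [ 76.     -32.0986 269.6035]
 [ 80.     -33.2456 175.5811]
 [ 84.     -32.8875  69.042 ]]
deg 23.277124768921535 x at z=85 -36.04177620649854 x at 13 -5.0677489971812095
[[117 115 114 115 113  37  36  38  37  43  33  33  34  30  35  37  79 116
  116 115 114]
 [114 114 114 113 112  37  37  47  33  32  39  35  31  32  30  34  61 117
  116 116 115]
 [115 115 115 117 111  35  39 153 178 180 184 186 188 186  81  36  50 117
  116 115 114]
 [115 116 114 114  92  36  42 183  69  68  66  71  80 171 107  37  45 117
  114 115 116]
 [115 115 113 116  71  35  36  71  67  65  66  68  68  70  55  32  40 115
  111 116 116]
 [116 113 115 114  52  36  37  65  66  65  66  66  66  68  47  36  38 115
  117 115 115]
 [114 114 116 114  36  36  36  81 102 101 103 101 103  92  58  34  35 115
  115 115 115]
 [116 114 115 114  33  34  38 102  93  31  31  32  49  96  95  34  34  96
  115 115 116]
 [115 115 114 113  33  33  31  33  33  30  27  33  32  30  59  34  
[... 212 characters left out ...]
9 110  35  34  31  36  33  30  29  30  33  31  58  29  31  51
  110 107  81]
 [171 171 171 139  59  57  33  95  62  36  30  31  41  87  93  35  52  68
  149 101 116]
 [ 37 116 171 140  49  50  26  73  97  97  98  97  98  92  49  27  35  44
   98  90  47]
 [ 37  38 102 170  54  51  28  39  54 248 249 247  42  49  35  29  34  49
   95  35  38]
 [ 39  36  36  57  52  51  28  49  62 248 249 247  53  51  48  30  30  35
   39  36  35]
 [ 35  38  35  36  44  31  28  50  52 249 248 246  51  52  51  28  33  29
   34  36  36]
 [ 36  37  37  34  30  31  32  52  53 249 249 245  51  52  50  27  33  34
   30  38  38]
 [ 36  38  36  29  30  32  33  50  48 248 249 245  52  51  50  30  35  36
   28  35  36]]
```

```bash
python3 -m handwheel '[[[-1,0,-1,0,0],[-1,0,0,0,0],[-1,0,0,0,0],[-1,0,0,0,0],[-1,0,0,0,0],[-1,0,0,0,0],[-1,0,0,0,0],[-1,0,0,0,0],[-1,0,0,0,0],[-1,0,0,0,0]]]' >/dev/null; python3 bit.py b | head -1; python3 ang.py b | head -10; python3 - <<'E'
from fit import *
st=np.load('stb_b.npy',allow_pickle=True).item(); Rm=R.from_rotvec(st['tool_rot']).as_matrix(); p=st['tool_pos']
print(p, p@Rm[:,1])
o_,d=ray('scene',[B((646,243))]); n=Rm[:,1]; s=((p-o_)@n)/(d@n); P=o_+d*s[:,None]; print('scene mouth',P,(P-p)@Rm*1000)
for M in ([.5385,.187,.148],[.5367,.1866,.1451],[.5389,.1867,.1491]): print((np.array(M)-p)@Rm*1000)
print(np.linalg.det(Rm), proj('scene',[[.5385,.187,.148]]),B((646,243)))
E
```

```text
[0.4942 0.2029 0.2435] 16.6333
[[ 56.     -22.85   339.1777]
 [ 60.     -25.3381 304.5117]
 [ 64.     -27.3205 297.623 ]
 [ 68.     -28.9287 282.2422]
 [ 72.     -30.3851 271.3467]
 [ 76.     -32.0691 290.249 ]
 [ 80.     -32.9098 251.5967]
 [ 84.     -32.6313 113.2988]]
deg 22.448744761145722 x at z=85 -35.8321213500033 x at 13 -6.0841770383012665
[[115 115 113 116 113  35  37  29  38  32  32  33  34  32  28  34  78 115
[0.4942 0.2029 0.2435] 0.3708817470279368
scene mouth [[0.5352 0.1867 0.1439]] [[-44.0809   0.      99.5792]]
[-47.0371   1.5301  95.5067]
[-45.5115   0.4945  98.4067]
[-47.5196   1.3987  94.4067]
0.9999999999999998 [[411.1023 220.3515]] [411.5  220.75]
```

```bash
python3 -m handwheel '[[[-1,-3,0.9,-1.5,0],[-1,-1.5,0,3,0],[-1,-1.5,0,3,0],[-1,-1.5,0,3,0],[-1,-1,0,2,0],[-1,-1,0,2,0],[-1,-1,0,2,0],[-1,-1,0,1.5,0],[-1,-0.5,0,1,0],[-1,0,0,0,0]]]'; python3 bit.py c | head -1; python3 ang.py c | head -10
```

```text
time_s: 17.57
tool_pos: [0.5058, 0.1992, 0.2273]
tool_rot: [-0.59, -3.086, 0.0]
contact_force: [1.8, -0.5, -0.8]
width: 0.089
grasp_force: 59.9
[0.5058 0.1992 0.2273] 17.5667
[[ 56.     -23.3475 391.8242]
 [ 60.     -26.1145 322.6465]
 [ 64.     -27.8828 285.1514]
 [ 68.     -29.6741 269.3516]
 [ 72.     -35.3234 354.6035]
 [ 76.     -33.4598 338.7812]
 [ 80.     -30.9699  86.5605]
 [ 84.          nan   0.    ]]
deg 28.954796987672065 x at z=85 -39.89661788697572 x at 13 -0.060590964378800294
[[116 118 117 116 115  36  40  58 131 176 181 182 168 121  45  38  81 117ang.py:9: RuntimeWarning: invalid value encountered in scalar divide
  w=np.clip(r-10,0,None)*m; c.append((z,(w*xs).sum()/w.sum(),w.sum()))
```

```bash
python3 -m handwheel '[[[-1,-0.5,0,0.9,0],[-1,-0.5,0,0.9,0],[-1,-0.5,0,0.9,0],[-1,-0.5,0,0.9,0],[-1,-0.5,0,0.9,0],[-1,-0.5,0,0.9,0],[-1,-0.5,0,0.9,0],[-1,-0.5,0,0.9,0],[-1,0,0,0,0],[-1,0,0,0,0]]]'; python3 bit.py d | sed -n '1p;8,20p'; python3 ang.py d 2>/dev/null| head -9
```

```text
time_s: 18.5
tool_pos: [0.5094, 0.1978, 0.2202]
tool_rot: [-0.59, -3.086, 0.0]
contact_force: [0.5, -0.8, 0.4]
width: 0.088
grasp_force: 59.9
[0.5094 0.1978 0.2202] 18.5
44 7 7 7 6 6 7 6 7 6 6 6 6 7 7 8 34 51 43 36 34 36 24 14 5 5 6 7 7 5 7 7 5 7 8
48 6 7 6 7 6 6 6 7 7 7 7 6 7 4 8 32 48 41 31 27 21 11 3 4 7 9 6 7 7 8 8 8 8 7
52 5 5 7 5 6 6 6 6 6 6 8 8 5 6 20 41 49 42 28 23 14 6 6 8 7 6 7 5 6 7 6 6 6 7
56 4 19 9 7 6 7 7 7 4 4 4 5 4 14 33 43 41 27 11 9 6 5 7 5 7 7 7 7 7 6 6 4 6 5
60 33 100 67 8 6 7 5 5 6 5 11 27 18 24 40 40 28 16 4 5 4 6 6 7 7 6 6 6 7 5 7 8 7 7
64 35 93 158 105 22 2 2 4 6 6 5 25 53 47 45 32 17 6 3 6 6 6 5 7 6 6 7 6 6 6 7 6 6 6
68 44 41 74 130 108 19 2 4 4 6 4 5 37 56 46 26 8 3 6 7 8 6 4 7 6 6 5 6 6 5 6 6 6 8
72 29 17 30 22 63 38 4 4 4 4 6 5 7 12 24 17 6 6 8 8 7 7 5 5 6 7 7 5 6 5 6 7 7 6
76 10 18 53 111 154 92 26 6 5 5 3 5 6 11 16 5 3 7 8 7 6 6 7 6 8 6 9 8 8 6 6 7 7 8
80 14 40 72 106 159 175 115 25 2 4 6 6 9 7 11 5 5 4 7 7 6 6 4 6 6 7 6 7 8 5 5 7 7 6
84 29 63 87 94 98 120 115 73 14 6 6 5 5 6 5 5 3 5 6 7 7 8 7 6 7 5 6 6 7 8 7 6 5 7
88 51 83 95 85 60 30 32 35 17 5 6 6 4 5 6 8 3 3 5 6 6 7 6 7 6 6 7 5 6 7 8 6 6 6
92 79 92 91 70 34 11 4 5 3 5 4 6 5 5 6 6 5 5 5 4 7 6 7 6 7 7 6 5 7 6 8 7 7 7
[[ 56.     -24.0138 324.0508]
 [ 60.     -26.0744 294.7461]
 [ 64.     -32.3025 367.3076]
 [ 68.     -30.1526 366.4844]
 [ 72.     -27.6702  72.0723]
 [ 76.     -28.7748  23.0498]
 [ 80.     -27.5      5.0312]
 [ 84.          nan   0.    ]]
deg 1.1008198078692197 x at z=85 -29.321535749742402 x at 13 -27.938034543339302
```

```bash
python3 -m handwheel '[[[-1,-0.4,0,1.4,0],[-1,-0.4,0,1.4,0],[-1,-0.4,0,1.4,0],[-1,-0.4,0,1.4,0],[-1,-0.4,0,1.4,0],[-1,-0.4,0,1.4,0],[-1,-0.4,0,1.4,0],[-1,-0.4,0,1.4,0],[-1,0,0,0,0],[-1,0,0,0,0]]]'; python3 bit.py e | sed -n '1p;5,14p'
```

```text
time_s: 19.43
tool_pos: [0.5124, 0.1966, 0.209]
tool_rot: [-0.59, -3.086, 0.0]
contact_force: [1.4, -0.7, -0.7]
width: 0.085
grasp_force: 60.0
[0.5124 0.1966 0.209 ] 19.4333
32 7 6 8 6 6 6 7 7 8 7 9 8 6 6 7 25 50 65 64 62 61 62 54 46 56 72 104 113 110 106 108 99 66 16
36 8 8 7 7 7 7 7 7 8 8 7 6 6 4 16 39 57 65 63 61 60 54 37 17 19 26 41 61 60 58 58 57 40 15
40 9 7 7 8 7 7 7 9 6 6 7 8 8 6 19 45 52 56 57 49 48 41 20 8 6 6 2 10 9 13 8 11 8 7
44 7 6 14 9 6 7 8 7 7 4 6 6 7 7 10 35 46 42 39 32 25 20 8 4 7 8 8 8 6 5 6 6 4 6
48 6 27 80 49 9 6 7 5 6 5 5 35 26 9 18 40 46 35 32 23 16 7 6 6 8 7 7 7 8 7 7 9 8 8
52 8 34 100 150 90 20 4 4 5 5 5 10 48 49 39 46 51 32 22 19 10 4 6 6 6 6 8 7 7 7 6 8 7 7
56 25 43 50 93 140 112 15 1 2 5 6 4 9 44 57 44 25 16 7 5 6 6 7 5 7 6 7 7 7 7 6 6 6 6
60 32 32 20 24 24 84 40 3 5 5 6 7 5 8 19 29 15 4 6 5 6 7 7 6 6 7 8 7 7 7 6 8 6 7
64 29 14 14 44 104 124 69 20 4 5 6 5 6 5 5 7 3 4 7 7 7 7 4 8 7 6 7 9 8 8 7 5 8 7
68 20 10 32 66 105 171 172 113 22 2 4 5 6 6 7 7 4 2 4 6 7 6 7 6 7 7 7 7 8 9 6 7 8 7
```

```bash
python3 -m handwheel '[[[-1,-0.6,0,1.5,0],[-1,-0.6,0,1.5,0],[-1,-0.6,0,1.5,0],[-1,-0.6,0,1.5,0],[-1,-0.6,0,1.5,0],[-1,-0.6,0,1.5,0],[-1,-0.6,0,1.5,0],[-1,0,0,0,0],[-1,0,0,0,0],[-1,0,0,0,0]]]'; python3 bit.py f | sed -n '1p;2,11p'
```

```text
time_s: 20.37
tool_pos: [0.5163, 0.195, 0.1986]
tool_rot: [-0.59, -3.086, 0.0]
contact_force: [2.0, -1.2, -0.7]
width: 0.088
grasp_force: 60.0
[0.5163 0.195  0.1986] 20.3667
20 7 7 6 7 6 7 7 8 6 7 7 8 7 6 7 6 7 34 56 65 67 78 76 65 67 90 114 121 118 121 119 108 101 98
24 7 8 9 7 7 7 7 6 8 10 8 9 9 6 5 7 23 49 66 68 64 69 74 67 73 94 114 118 122 117 116 100 61 41
28 9 7 8 7 9 8 8 8 9 7 8 7 8 7 6 13 37 58 67 68 66 63 68 65 69 93 116 118 117 120 115 98 54 15
32 6 8 6 6 8 8 7 8 7 7 6 0 8 6 14 34 55 67 67 65 65 61 53 54 54 75 100 114 111 112 108 97 57 14
36 6 7 10 38 26 7 8 8 7 8 10 27 38 26 30 49 63 63 64 64 60 49 32 18 18 30 44 61 68 74 72 60 34 7
40 7 4 13 71 129 84 19 6 6 6 7 21 57 67 61 60 60 56 47 44 44 28 14 6 4 6 7 8 15 15 20 13 11 6
44 4 13 32 53 104 160 108 11 1 3 5 2 31 55 62 64 53 43 36 30 24 14 6 6 6 7 9 8 7 7 8 6 5 8
48 14 26 35 34 23 53 113 64 6 4 5 5 1 15 21 40 50 40 28 22 12 6 7 7 7 7 8 8 8 6 8 7 6 8
52 26 36 26 15 25 65 76 45 23 3 6 5 6 5 4 4 23 39 32 20 6 5 6 6 9 7 8 7 9 7 8 6 6 8
56 36 30 10 12 44 88 155 175 109 26 4 3 6 5 6 3 4 13 27 18 4 9 6 8 7 7 7 8 8 8 7 8 7 8
```

```bash
python3 -m handwheel '[[[-1,-0.4,0,0.8,0],[-1,-0.4,0,0.8,0],[-1,-0.4,0,0.8,0],[-1,-0.4,0,0.8,0],[-1,0,0,0,0],[-1,0,0,0,0],[-1,0,0,0,0],[-1,0,0,0,0],[-1,0,0,0,0],[-1,0,0,0,0]]]'
```

```text
time_s: 21.3
tool_pos: [0.5177, 0.1946, 0.1956]
tool_rot: [0.59, 3.086, 0.0]
contact_force: [-0.4, -1.1, 5.8]
width: 0.087
grasp_force: 60.8
```

```bash
python3 -m handwheel '[[[-1,-0.3,0,0.7,0],[-1,-0.3,0,0.7,0],[-1,-0.3,0,0.7,0],[-1,0,0,0,0],[-1,0,0,0,0],[-1,0,0,0,0],[-1,0,0,0,0],[-1,0,0,0,0],[-1,0,0,0,0],[-1,0,0,0,0]]]'
```

```text
time_s: 22.13
tool_pos: [0.5182, 0.1948, 0.195]
tool_rot: [0.589, 3.086, 0.003]
contact_force: [-13.4, 0.1, 28.7]
width: 0.09
grasp_force: 63.2
```

```bash
python3 -m handwheel '[[[-1,0.3,0,-0.7,0],[-1,0.3,0,-0.7,0],[1,0,0,0,0],[1,0,0,0,0],[1,0,0,0,0],[1,0,0,0,0],[1,0,0,0,0],[1,0,0,-10,0],[1,0,0,-15,0],[1,0,0,-15,0]]]' && python3 -m handwheel '[[[1,0,0,-20,0],[1,0,0,-20,0],[1,0,0,0,0],[1,0,0,0,0],[1,0,0,0,0],[1,0,0,0,0],[1,0,0,0,0],[1,0,0,0,0],[1,0,0,0,0],[1,0,0,0,0]]]'; python3 clutch.py | cut -c1-60; python3 - <<'E'
from fit import *
st=get_state(); im=snapshot('wrist'); cv2.imwrite('pics/z.png',im[:,:,::-1]); sc=snapshot('scene'); cv2.imwrite('pics/zs.png',sc[:,:,::-1])
q=[.5683,.1751,-.3761]
for h in (.152,.192): print(h,proj('wrist',W(q,o+h*ax),st),proj('scene',W(q,o+h*ax)))
ci=cv2.HoughCircles(cv2.medianBlur(cv2.cvtColor(im,cv2.COLOR_RGB2GRAY),3),cv2.HOUGH_GRADIENT,1,10,param1=100,param2=12,minRadius=5,maxRadius=22)
print(ci[0][:12] if ci is not None else None)
D=np.abs(sc.astype(int)-cv2.imread('pics/scene0.png')[:,:,::-1]).max(2); print(D[195:228,395:430:1][::1, ::1].tolist().__len__())
for r in range(198,228): print(r,' '.join('%3d'%v for v in D[r,398:428]))
E
```

```text
time_s: 22.97
tool_pos: [0.5178, 0.1943, 0.2356]
tool_rot: [-0.59, -3.085, 0.0]
contact_force: [1.2, 0.6, 0.2]
width: 0.999
grasp_force: 0.0
time_s: 23.8
tool_pos: [0.518, 0.1944, 0.2745]
tool_rot: [-0.59, -3.085, 0.0]
contact_force: [0.3, 0.3, 1.3]
width: 0.998
grasp_force: 0.0
[0.518  0.1944 0.2745]
line deg from 5: 1.7626672375594188
[[-59, 58, 209], [-58, 58, 231], [-56, 58, 78], [-54, 58, 62
0.152 [[315.8815 225.9328]] [[410.9578 220.023 ]]
0.192 [[315.8917 220.2248]] [[421.7046 204.4331]]
[[563.5 317.5  18.1]
 [315.5 225.5  13.6]
 [559.5  63.5  18.1]
 [575.5 306.5  15.9]
 [537.5  88.5  18.1]
 [338.5 249.5  20.3]
 [341.5 347.5  19.1]
 [623.5 173.5  12.2]
 [616.5   9.5  11.8]
 [573.5  26.5  11.4]
 [601.5 181.5  21.4]
 [606.5 122.5  21.4]]
33
198   6   8   5   6   7   6   6   6   7   8  10   6   7   8   5   6  10   5   7   8   7   6   7   7   5   6   6   7   6   5
199   6   6   5   7   6   4   8   8   7   5   8   5   5   4   9   7   7   5   7   7   7   8   4   6   7   5   7   7   7   8
200   6   7   7   4   5   5   6   9   6   7   9   6   6   9   5   7   6   3   6  10   5   8   7 
[... 2675 characters left out ...]
   7   5   7   4   5   6  16  12   1   8   6   7   5   7   6   7   5   8   6   8
223 162 158 124  45   5   4   6   5   5   4   8   6   9   6   7   2   2   9   2   8   8   8   9   5   6   8   6   8   8   7
224 103 122 103  41   3   1   7   4   7   4   8   8   5   6   7   5   1   3   7   5   6   8   7   5   6   6   7   5   7   8
225   2  20  36  47  26   6   2   2   7   7   4   5   6   7   7   7   4   7   6   6   6   9   7   7   6   5   7   7   6   7
226  75 150 173 148  94  31   7   6   4   5   6   5   5   5   4   6   5   7   4   7   5   6   7   8   6   9   6   5   5   5
227 106 168 190 167 123  55  12   5   8   4   5   6   9   7   5   8   7   5   7   7   8   6   6   7   7   7   6   6   9   7
```

```bash
python3 -m handwheel '[[[-1,-3,0.5,0,0],[-1,0,0,0,0],[-1,0,0,0,0],[-1,0,0,0,0],[-1,0,0,0,0],[-1,0,0,15,0],[-1,0,0,15,0],[-1,0,0,15,0],[-1,0,0,10,0],[-1,0,0,3,0]]]' && python3 -m handwheel '[[[-1,0,0,1,0],[-1,0,0,1,0],[-1,0,0,1,0],[-1,0,0,1,0],[-1,0,0,1,0],[-1,0,0,0,0],[-1,0,0,0,0],[-1,0,0,0,0],[-1,0,0,0,0],[-1,0,0,0,0]]]'
```

```text
time_s: 24.78
tool_pos: [0.5204, 0.1935, 0.2152]
tool_rot: [-0.59, -3.084, 0.002]
contact_force: [-0.8, -0.3, 0.2]
width: -0.001
grasp_force: 0.0
time_s: 25.62
tool_pos: [0.5211, 0.1937, 0.2117]
tool_rot: [0.59, 3.086, 0.0]
contact_force: [0.1, 0.3, -0.4]
width: 0.003
grasp_force: 0.0
```

```bash
python3 -m handwheel '[[[-1,0,0,1,0],[-1,0,0,1,0],[-1,0,0,1,0],[-1,0,0,0.5,0],[-1,0,0,0,0],[-1,0,0,0,0],[-1,0,0,0,0],[-1,0,0,0,0],[-1,0,0,0,0],[-1,0,0,0,0]]]'
```

```text
time_s: 26.45
tool_pos: [0.521, 0.1938, 0.2082]
tool_rot: [0.59, 3.086, 0.0]
contact_force: [1.1, 0.5, 0.3]
width: -0.002
grasp_force: 0.0
```

```bash
python3 -m handwheel '[[[-1,0,0,0.7,0],[-1,0,0,0.7,0],[-1,0,0,0.6,0],[-1,0,0,0,0],[-1,0,0,0,0],[-1,0,0,0,0],[-1,0,0,0,0],[-1,0,0,0,0],[-1,0,0,0,0],[-1,0,0,0,0]]]'
```

```text
time_s: 27.28
tool_pos: [0.5211, 0.1939, 0.2064]
tool_rot: [0.59, 3.085, 0.0]
contact_force: [-0.4, 0.9, 4.9]
width: -0.002
grasp_force: 2.7
```

```bash
python3 -m handwheel '[[[-1,0,0,0.5,0],[-1,0,0,0.5,0],[-1,0,0,0,0],[-1,0,0,0,0],[-1,0,0,0,0],[-1,0,0,0,0],[-1,0,0,0,0],[-1,0,0,0,0],[-1,0,0,0,0],[-1,0,0,0,0]]]' && python3 -m handwheel '[[[-1,0,0,-5,0],[-1,0,0,-15,0],[-1,0,0,-25,0],[-1,0,0,-25,0],[0,0,0,-20,0],[0,0,0,0,0],[0,0,0,0,0],[0,0,0,0,0],[0,0,0,0,0],[0,0,0,0,0]]]'; python3 clutch.py | grep line; python3 - <<'E'
from fit import *
sc=snapshot('scene').astype(int); r=cv2.imread('pics/zs.png')[:,:,::-1].astype(int)
d=np.abs(sc-r).max(2)[198:228,398:430]; print('bit change px',(d>25).sum(), d.max())
ref=cv2.imread('pics/scene0.png')[:,:,::-1].astype(int)
print('spray/tape/blade change',[(np.abs(sc-ref).max(2)[a:b,c:e]>40).sum() for a,b,c,e in ((218,280,240,272),(150,170,218,243),(170,185,262,278))])
E
```

```text
time_s: 28.12
tool_pos: [0.5212, 0.194, 0.2059]
tool_rot: [0.59, 3.085, 0.001]
contact_force: [-2.2, 0.6, 11.3]
width: -0.003
grasp_force: 5.5
time_s: 28.95
tool_pos: [0.5207, 0.1936, 0.2943]
tool_rot: [-0.59, -3.084, 0.001]
contact_force: [0.2, -0.2, -0.7]
width: 0.5
grasp_force: 0.0
line deg from 5: 1.7971204582471998
bit change px 0 7
spray/tape/blade change [np.int64(94), np.int64(289), np.int64(175)]
```

```bash
python3 -c "
from rig import *
print(sign_off())"
```

```text
the job is handed in; nothing more can be done
None
```

The clutch collar reads 5 and the nut-driver bit is pushed home in the chuck and released: it seated firmly and did not move under a second push. The job is handed in; the sign-off gave no verdict. I did not touch the blade bit, spray can, tape roll or red screwdriver, though a last image check showed unconfirmed changes around the spray can, tape and blade bit that I took for arm shadow.

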